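Roll the bar onto the chalk line and clamp it for tacking

ROBOT

A 6-joint arm with a two-finger parallel gripper is mounted at the origin on a cart in front of the work surface, level with it; the furniture and walls round the work are solid. World frame = base frame: x ahead of the robot, y to its left, z up, the work surface at z = 0. Lengths are in m, angles in rad, forces in N, time in s.
With the tool pointing down it reaches from about 0.375 to 0.975 m from the base axis. Payload 3.8 kg.
Tool frame: the origin (TCP) lies midway between the tips of the shut fingers; the grasp point (between the pads) lies 19 mm behind it; z points along the fingers, y is the line along which they close (so a half turn about z gives the same grasp; the last joint's range is limited). The gripper opens to 88 mm and grips with 3 to 60 N. Pads are 18 mm wide; open, the fingers measure 123 mm over their backs; the gripper's body (75 mm by 187 mm) begins 45 mm behind the grasp point.
Start: joints at [1.274, 0.264, 1.604, -0, 1.274, -0.037], TCP at [0.173, 0.652, 0.239] pointing down, gripper open.
Joint ranges: [-2.63, 2.63], [-0.94, 2.18], [0.31, 2.57], [-1.31, 4.45], [0, 2.66], [-2.55, 2.55]. Speed limits (rad/s): [2.57, 2.57, 3.14, 3.14, 3.14, 3.14].

INTERFACE

Orientations are given as a rotation vector (axis times angle).
In Python, from cell import manip, inverse_kinematics, cams, order gives the robot as it stands. Calls block until the motion is done:
- manip.move_pose(position, orientation): joint-space move of the TCP to a pose.
- manip.move_linear(position, rate=0.15, rot=None): straight line of the TCP; rot=None keeps the orientation; rate is the mean speed in m/s.
- manip.set_joints(angles): joint-space move.
- manip.set_gripper(opening, force=None): finger opening in m; force is the grip in N (None keeps the last); returns when the fingers have stopped.
- manip.dwell(seconds).
- inverse_kinematics(position, orientation): joint angles nearest the present ones, or None.
- manip.state(): the state.
- cams.capture(name): name is "scene" or "top" or "wrist"; returns a dict with "image" (420x560x3 uint8, blue, green, red), "z_map" (420x560 float32, m along the optical axis (not along the pixel's ray), 0 where there is no reading), "intrinsics" (3x3 intrinsics, pixels), "k1" (the pictures are not rectified: a ray, as slopes to the right and down, at radius r is drawn at 1 + k1 r^2 times it, then the intrinsics apply), "position" and "orientation" of the camera in the world; the wrist camera has in their place "T_tool_cam" (4x4, takes a point from camera to tool coordinates, whose origin is the TCP and whose axes are the flange's). Camera axes: x right, y down, z forward; pixel columns grow to the right and rows downward; lengths in m; the calibration is good to about 2 mm. A picture is of the moment at which its call begins: read the wrist's pose just before it.
A pose or a line that the arm cannot do raises manip.IKError and nothing moves.
- order.close_job(): hands the job in; it is judged then, once.
The state is a dict: "clock": time; "joint_pos": joint angles; "joint_velocities": joint speeds; "tau": joint torques, N m; "tool_pos": TCP position; "tcp_rot": TCP orientation; "contact_force": force on the tool from outside, world axes, zero at the start; "moment": the same for the moment, N m; "gripper_width": finger opening in m; "grasp_force": force on a finger pad.
Only numpy, scipy, OpenCV 4.12 (cv2) and the standard library are available. Lean on these libraries where they do the work, as an engineer would, in place of code of your own. Each camera call takes 0.05 s, during which the arm holds its last target. There are 200 camera calls.

TASK

Get the round steel bar ready for tack-welding: without picking it up or pinching it, push on its top with the fingertips and roll it over the dark plate until it lies along the white chalk line, centred on the line at both its ends. Then, with the bar left lying there, push the raised handle of the toggle clamp back and down until the clamp locks and its rubber pad holds the bar. Leave the brass hexagon bar and the other tools and parts where they are.

Things in the scene. Friction and masses are not known exactly. Their poses are not given: they have to be found in the camera images.
- fixture: Welding fixture, fixed to the bench: steel tooling plate 300 (x) x 220 (y) x 12 mm, on it a dark steel work plate 150 x 190 x 8 mm (centred at x -50 mm, its top 20 mm above the bench) and, at the far end, a toggle clamp. Origin: centre of the underside, on the bench top. +x runs along the chalk line towards the clamp, y across the line, z up; all fixture offsets are in this frame.
- line_mid (a point): Middle of the white chalk line on the work plate's top (fixture x -50, y 0, z 20 mm). The line runs along fixture x for 146 mm and is 1.6 mm wide, with a short cross tick 9 mm from each of its ends, so that some of it shows beyond both ends of the bar.
- bar_round: The bar to be rolled: plain turned steel, diameter 25 mm, length 90 mm, 0.35 kg, on the dark plate on either side of the line, 55 to 75 mm from it, up to 5 degrees askew. Origin on its skin (underneath at the start, turns with the bar), y its axis. It rolls with some drag and stops almost at once when let go; a fingertip on its top travels twice as far as the bar's axis.
- bar_mid (a point): Centre of the round bar, on its axis (12.5 mm above the plate when it lies on it, 32.5 mm above the bench). Pushed at a single point the bar rolls without turning out of skew; pressing its top (about 8 N) with two spread fingertips near its ends and twisting them turns it on the plate.
- bar_far_end (a point): Centre of the round bar's end face towards the clamp.
- bar_near_end (a point): Centre of the round bar's end face away from the clamp.
- clamp_arm (a joint): Swing of the clamp's pressing arm, rad: 0 raised upright (open, at the start), about 1.53 level and locked on the bar. The arm, 80 mm long, turns about a pin at fixture x 50, z 52 mm; open, it stands up to z 135 mm, its spindle pointing to the near end (from x 40 to x 15 mm at z 127 mm). Driven only through the handle.
- clamp_grip (a point): Point on the axis of the clamp handle's black grip (17 mm thick, 68 mm long), 20 mm from its end. Open, the handle leans away from the bar at 68 deg to the level, point at fixture x 108, y 0, z 140 mm. Closing pushes it away from the bar and down by x 136 z 131, x 147 z 111, x 147 z 91 to x 144 z 54 mm, locked at its stop (10 deg below level). Needs a few N, near the end about 10; stays where it is left.
- clamp_pad: Rubber pad, 16 mm across, at the end of the clamp's spindle; when locked it presses on the bar's top at fixture x -25, y 0 mm with about 9 N (it gives a millimetre or two).
- bar_hex: Bystander: brass hexagon bar 25 x 85 x 22 mm, lying on the dark plate on the other side of the line from the round bar. Origin at the centre of its underside, y its length.
- punch_centre: Bystander: centre punch 110 mm long, 11 mm thick, lying on the tooling plate beside the clamp on the +y side.
- nut_m16: Bystander: hexagon nut, 24 mm across, 13 mm high, on the tooling plate beside the clamp on the -y side.

How it is judged:
On the way, in this order (a step that is already met when the one before it is completed fails the run):
1. the round bar has rolled about its own axis by about a quarter turn, lying on the plate, clamp open (angle between bar_mid's own z axis and vertical above 1 rad and value of joint clamp_arm below 0.3 rad and z of bar_mid in the frame of fixture between 0.029 and 0.036 m), for 0.02 s.
2. the round bar lies still along the chalk line, the clamp still open (y of bar_far_end in the frame of fixture between -0.004 and 0.004 m and y of bar_near_end in the frame of fixture between -0.004 and 0.004 m and z of bar_mid in the frame of fixture between 0.029 and 0.036 m and linear speed of bar_round below 0.01 m/s and value of joint clamp_arm below 0.3 rad), for 0.2 s.
3. the clamp is locked on the bar, which still lies along the line (y of bar_far_end in the frame of fixture between -0.004 and 0.004 m and y of bar_near_end in the frame of fixture between -0.004 and 0.004 m and z of bar_mid in the frame of fixture between 0.029 and 0.036 m and z of clamp_grip in the frame of fixture below 0.062 m and value of joint clamp_arm above 1.45 rad and contact force between clamp_pad and bar_round above 4 N), for 0.2 s.
At the end, for the whole second after the job is handed in: The round bar lies at rest on the dark plate, the centres of both its ends within 4 mm of the chalk line sideways; the clamp is locked (handle down at its stop: grip point less than 62 mm above the bench; arm beyond 1.45 rad) and its pad presses on the bar with over 4 N (all of step 3 and linear speed of bar_round below 0.01 m/s); the robot touches nothing.
It fails at once if the round bar is lifted or an end of it raised (centre more than 6 mm or an end more than 8 mm above where it lies) (z of bar_mid in the frame of fixture above 0.0385 m or z of any of bar_near_end, bar_far_end in the frame of fixture above 0.0405 m).
It fails at once if the round bar falls off the plate (z of bar_mid in the frame of fixture below 0.026 m).
It fails at once if a bystander is moved by more than 12 mm (distance of any of bar_hex, punch_centre, nut_m16 from where it was at the start of the episode above 0.012 m).
It also fails if it takes over 67 s, if anything falls off the work surface, if the arm or the gripper's body presses on something with over 40 N, if the wrist force passes 120 N, or if a joint passes its speed limit or range.

## Working session

There is one attempt and no reset: what is moved stays moved. The work goes in short steps, each a Python script; the robot and the scene stay as the last script left them, time stands still between calls to the robot, and variables do not carry over. Pictures are saved under pics/ and viewed, at most 10 in all, crops included, and the job is handed in when it is done.

```bash
mkdir -p pics; ls; cat > h.py <<'E'
import numpy as np, cv2
from scipy.spatial.transform import Rotation as R
from cell import manip, inverse_kinematics, cams, order
def cap(name,fn=None):
    s=manip.state(); c=cams.capture(name)
    if name=="wrist":
        T=np.eye(4);T[:3,:3]=R.from_rotvec(s["tcp_rot"]).as_matrix();T[:3,3]=s["tool_pos"]
        c["T"]=T@np.array(c["T_tool_cam"])
    else:
        o=np.array(c["orientation"],float);T=np.eye(4)
        T[:3,:3]=o if o.shape==(3,3) else R.from_rotvec(o).as_matrix()
        T[:3,3]=c["position"];c["T"]=T
    if fn: cv2.imwrite("pics/"+fn,c["image"])
    return c
def ray(c,u,v):
    K=np.array(c["intrinsics"]);k=c["k1"]
    d=np.stack([(np.asarray(u,float)-K[0,2])/K[0,0],(np.asarray(v,float)-K[1,2])/K[1,1]],-1);s=d.copy()
    for _ in range(10): s=d/(1+k*(s**2).sum(-1,keepdims=True))
    return np.concatenate([s,np.ones(s.shape[:-1]+(1,))],-1)
def pix(c,u,v,z=None):
    "world point: by depth, or on world height z"
    r=ray(c,u,v);T=c["T"]
    if z is None: return (r*c["z_map"][np.asarray(v,int),np.asarray(u,int)][...,None])@T[:3,:3].T+T[:3,3]
    d=r@T[:3,:3].T
    return T[:3,3]+d*((z-T[2,3])/d[...,2:3])
def cloud(c):
    v,u=np.mgrid[0:420,0:560];return pix(c,u,v)
def proj(c,P):
    p=(np.asarray(P)-c["T"][:3,3])@c["T"][:3,:3];s=p[...,:2]/p[...,2:]
    s=s*(1+c["k1"]*(s**2).sum(-1,keepdims=True));K=np.array(c["intrinsics"])
    return s*[K[0,0],K[1,1]]+[K[0,2],K[1,2]]
E
python3 - <<'E'
from h import *
a=cap("top","t1.png");b=cap("scene");
cv2.imwrite("pics/s1.png",b["image"])
s=manip.state();print(s);print(a["position"],a["orientation"],a["k1"],a["intrinsics"])
E
```

```text
pics
{'clock': 0.1, 'joint_pos': array([ 1.27410300e+00,  2.64665211e-01,  1.60523017e+00, -1.29948331e-05,
        1.27370649e+00, -3.69068532e-02]), 'joint_velocities': array([-9.51406048e-05, -3.19940368e-04, -4.78837179e-03,  3.91850496e-04,
        2.57520691e-03,  4.91858535e-04]), 'tau': array([ 5.67305160e-04, -5.03623509e+01, -3.58070505e+01,  7.31508667e-02,
        2.31391168e-02, -7.61239221e-05]), 'tool_pos': array([0.1732125 , 0.65173283, 0.23752493]), 'tcp_rot': array([-0.40687732, -3.11480764,  0.00311519]), 'contact_force': array([-0.13432945,  0.37696479,  0.85959283]), 'moment': array([0.0429133 , 0.05138298, 0.01612417]), 'grasp_force': 0.0, 'gripper_width': 0.08833761001109519}
[ 0.36138717 -0.02026069  1.07918661] [-2.16962877  2.11824588 -0.17888447] -0.07443040104273102 [[501.72395183   0.         280.32437104]
 [  0.         501.72395183 200.73495145]
 [  0.           0.           1.        ]]
```

View pics/t1.png

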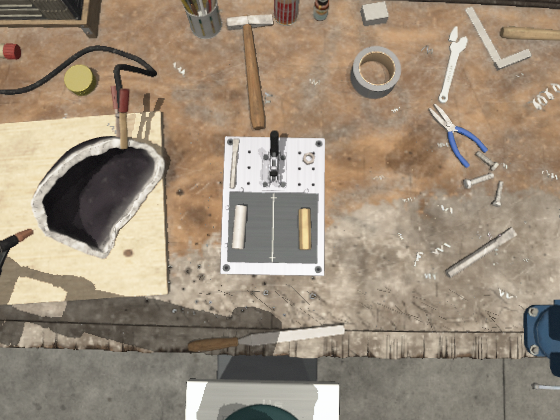

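View pics/s1.png

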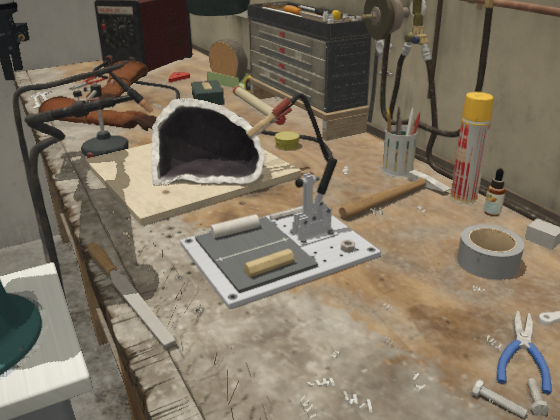

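The top view shows the fixture centred near (273,205) px, with the clamp end up (+x away from the robot). The line runs along column 273, rows 196–262. The round bar is left of the line at (239,227) and the brass hex bar is right of it at (304,229). I'll get rough positions, then take a close look with the wrist camera.

```bash
python3 - <<'E'
from h import *
a=cap("top")
l=pix(a,[273.5,273],[196,262],.02);print("line",l, np.linalg.norm(l[0]-l[1]))
b=pix(a,[240,238.5],[206,248],.045);print("bar",b,np.linalg.norm(b[0]-b[1]))
print(pix(a,[245,300],[215,222]))
m=l.mean(0);d=l[0]-l[1];yaw=np.arctan2(d[1],d[0]);print("yaw",yaw)
Rf=R.from_euler('z',yaw)
c=cap("wrist");print(np.round(c["T_tool_cam"],3))
# tool down, tool x along fixture ... keep start-type orientation
for dy in (0,np.pi,np.pi/2,-np.pi/2):
    o=(Rf*R.from_euler('z',dy)*R.from_euler('x',np.pi)).as_rotvec()
    print(dy,inverse_kinematics(m+[0,0,.25],o),inverse_kinematics(m+Rf.apply([.19,0,.05]),o))
E
```

```text
line [[ 0.53898753 -0.01365902  0.02      ]
 [ 0.39855606 -0.01613188  0.02      ]] 0.1404532403920837
bar [[0.51194754 0.05540016 0.045     ]
 [0.42459827 0.05542969 0.045     ]] 0.08734927110768388
[[ 0.49402663  0.04469461  0.03948736]
 [ 0.48241647 -0.07052413  0.03709539]]
yaw 0.01760722138198778
[[ 0.001 -0.965 -0.262  0.067]
 [ 1.     0.001 -0.    -0.   ]
 [ 0.001 -0.262  0.965 -0.147]
 [ 0.     0.     0.     1.   ]]
0 [-8.48805075e-02 -1.53540221e-01  1.98541714e+00 -4.44089210e-16
  1.30971573e+00  1.46830860e+00] [-5.53344935e-02  3.78873620e-01  1.78414062e+00 -4.44089210e-16
  9.78578411e-01  1.49785461e+00]
3.141592653589793 [-0.08488051 -0.15354022  1.98541714  0.          1.30971573 -1.67328406] [-0.05533449  0.37887362  1.78414062  0.          0.97857841 -1.64373804]
1.5707963267948966 [-0.08488051 -0.15354022  1.98541714  0.          1.30971573 -0.10248773] [-0.05533449  0.37887362  1.78414062  0.          0.97857841 -0.07294171]
-1.5707963267948966 None None
```

```bash
cat >> h.py <<'E'
def ori(yaw,dy): return (R.from_euler('z',yaw+dy)*R.from_euler('x',np.pi)).as_rotvec()
E
python3 - <<'E'
from h import *
manip.move_pose([0.44,0.01,.22],ori(.0176,np.pi));manip.dwell(.3)
c=cap("wrist","w1.png")
import pickle;pickle.dump(c,open("w1.pkl","wb"));print(manip.state()["clock"],manip.state()["tool_pos"],manip.state()["contact_force"])
E
```

```text
3.0167 [0.44004201 0.01025989 0.21997176] [-0.95908242 -0.50794826  0.77941062]
```

View pics/w1.png

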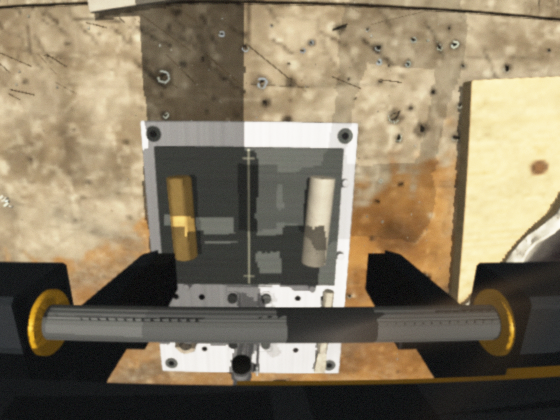

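The wrist view is upside-down, with the clamp at the bottom. The line runs (249,150)–(250,283), the round bar (322,178)–(313,266) and the hex bar is at (182,218). Next I'll fit the line from the image and the bar from depth.

```bash
cat >> h.py <<'E'
from scipy.optimize import least_squares
def fitline(c,guess,ua=None):
    "chalk line: bright thin ridge near guess (2 world points); returns world points"
    g=cv2.cvtColor(c["image"],cv2.COLOR_BGR2GRAY).astype(float);pts=[]
    for t in np.linspace(.03,.97,80):
        p=guess[0]+(guess[1]-guess[0])*t
        d=(guess[1]-guess[0]);n=np.array([-d[1],d[0],0])/np.linalg.norm(d)
        s=np.linspace(-.008,.008,65);uv=proj(c,p+s[:,None]*n).astype(np.float32)
        w=cv2.remap(g.astype(np.float32),uv[:,:1],uv[:,1:],cv2.INTER_LINEAR)[:,0]
        w=w-cv2.blur(w[:,None],(1,33))[:,0];k=w.argmax()
        if w[k]>15: pts.append(p+s[k]*n)
    pts=np.array(pts);vx,vy,x,y=cv2.fitLine(pts[:,:2].astype(np.float32),cv2.DIST_HUBER,0,1e-5,1e-5).ravel()
    if vx<0: vx,vy=-vx,-vy
    return np.array([x,y]),np.arctan2(vy,vx),len(pts)
def fitbar(c,mid,yaw0,dz=0):
    "cylinder fit to the depth cloud; returns axis mid xy, yaw, z offset of the depth, ends"
    P=cloud(c)[c["z_map"]>0];d=P[:,:2]-mid[:2]
    u=np.array([np.cos(yaw0),np.sin(yaw0)]);n=np.array([-u[1],u[0]])
    k=(abs(d@u)<.036)&(abs(d@n)<.02)&(P[:,2]>.031)&(P[:,2]<.055);Q=P[k]
    def f(q):
        a=q[1];nn=np.array([-np.sin(a),np.cos(a)]);o=(Q[:,:2]-mid[:2])@nn-q[0]
        return np.hypot(o,Q[:,2]-q[2])-.0125
    r=least_squares(f,[0,yaw0,.0325],loss="soft_l1",f_scale=.001)
    a=r.x[1];nn=np.array([-np.sin(a),np.cos(a)]);uu=np.array([np.cos(a),np.sin(a)])
    o=d@nn-r.x[0];k2=(abs(o)<.006)&(P[:,2]>.036)&(P[:,2]<.055)&(abs(d@uu)<.07)
    t=np.percentile(d[k2]@uu,[1,99])
    return mid[:2]+nn*r.x[0]+uu*t.mean(),a,r.x[2],t[1]-t[0],k.sum(),np.median(abs(r.fun))
E
python3 - <<'E'
from h import *
import pickle;c=pickle.load(open("w1.pkl","rb"))
g=pix(c,[249,250],[150,283],.02);print(g,np.linalg.norm(g[0]-g[1]))
print(fitline(c,g))
b=pix(c,[322,313],[178,266],.042);print(b)
print(fitbar(c,b.mean(0),np.arctan2(*(b[1]-b[0])[1::-1])))
P=pix(c,[200,280,150,182,320],[160,180,200,218,220]);print(P[:,2])
E
```

```text
[[ 0.40111696 -0.01263472  0.02      ]
 [ 0.54610325 -0.01121057  0.02      ]] 0.14499328179763488
(array([ 0.46499562, -0.01315732], dtype=float32), np.float32(0.011246075), 80)
[[0.42427071 0.058213   0.042     ]
 [0.51480322 0.05428205 0.042     ]]
(array([0.46887944, 0.05694959]), np.float64(-0.04898727126190936), np.float64(0.03284814572768264), np.float64(0.08773626384163992), np.int64(1749), np.float64(0.00035229341878509346))
[0.02029473 0.02030068 0.01342304 0.04155512 0.04411541]
```

Line: yaw 0.011, mid (0.4735, -0.013). Bar: axis mid (0.469, 0.057), yaw -0.049, fitted z and length as expected. I'll twist the skew out first, while the bar is far from the clamp.

```bash
cat >> h.py <<'E'
LY=.0112;LM=np.array([.4735,-.0131]);U=np.array([np.cos(LY),np.sin(LY)]);N=np.array([-U[1],U[0]])
def fx(x,y,z): p=LM+U*(x+.05)+N*y;return np.array([p[0],p[1],z])
def toL(xy): d=np.asarray(xy)[:2]-LM;return np.array([d@U-.05,d@N])
def press(F,zmin=.036,step=.0005):
    "from just above: lower till Fz rises by F"
    f0=np.mean([manip.state()["contact_force"][2]]);
    while 1:
        s=manip.state();df=s["contact_force"][2]-f0
        if df>F: break
        p=s["cmd"] if "cmd" in s else press.p
        if p[2]<zmin: print("no contact");break
        press.p=p-[0,0,step];manip.move_linear(press.p,rate=.02)
    print("press",np.round(press.p,4),"dF",round(df,1),"t",round(s["clock"],1));return f0
def go(p,rate=.15,rot=None): press.p=np.array(p,float);manip.move_linear(press.p,rate=rate,rot=rot)
E
python3 - <<'E'
from h import *
b=[.4689,.0569];y=-.049
manip.set_gripper(.05)
press.p=np.array([*b,.10]);manip.move_pose(press.p,ori(y,np.pi/2))
go([*b,.049],.1);manip.dwell(.15)
press(12)
manip.move_pose(press.p,ori(y+.065,np.pi/2));manip.dwell(.2)
s=manip.state();print(s["contact_force"],s["moment"])
go([*b,.10],.1)
manip.move_pose([0.44,0.03,.19],ori(LY,np.pi));manip.dwell(.2)
c=cap("wrist");r=fitbar(c,b,0);print(r,toL(r[0]),"skew",r[1]-LY,manip.state()["clock"])
E
```

```text
press [0.4689 0.0569 0.0435] dF 16.7 t 8.8
[-3.42777664  0.31706436 13.29041273] [-0.03236124  0.76948987  0.16846857]
(array([0.46930155, 0.0575475 ]), np.float64(0.013926240993031105), np.float64(0.032699622712186946), np.float64(0.08867206764266973), np.int64(2012), np.float64(0.00042050882428909444)) [-0.05340695  0.07069009] skew 0.002726240993031105 11.675
```

The twist worked: skew is now 0.003 rad. Next is rolling, with the shut fingers turned across the bar to clear the clamp.

```bash
cat >> h.py <<'E'
def stroke(bx,by,bz,a=.010,d=.020,yaw=LY,F=9,rate=.06):
    "bar at fixture (bx,by): fingertip from by+a, rolls the bar by -d"
    go(fx(bx,by+a,.06),.2);go(fx(bx,by+a,.0475),.08);manip.dwell(.1);f0=press(F,step=.0004)
    go(fx(bx,by+a-2*d,press.p[2]),rate);s=manip.state();print("end F",np.round(s["contact_force"],1))
    go(fx(bx,by+a-2*d,.06),.15)
E
python3 - <<'E'
from h import *
manip.set_gripper(0.0,10)
manip.move_pose(fx(-.0534,.0807,.09),ori(LY,np.pi))
stroke(-.0534,.0707,0)
go(fx(-.09,.03,.18),.3);manip.dwell(.15)
c=cap("wrist","w2.png");r=fitbar(c,fx(-.0534,.0507,0),LY);print(r,toL(r[0]),"skew",r[1]-LY,manip.state()["clock"])
E
```

```text
press [0.4692 0.0676 0.0439] dF 9.9 t 16.0
end F [-2.2 -0.9  8.9]
(array([0.44925757, 0.03699621]), np.float64(0.014832304568210681), np.float64(0.03272085778702962), np.float64(0.04790367240851054), np.int64(1268), np.float64(0.00039784621164564663)) [-0.07367984  0.05036458] skew 0.003632304568210681 17.8167
```

The bar rolled 20.3 mm as intended, with skew unchanged. Two more strokes, then I'll look again.

```bash
python3 - <<'E'
from h import *
stroke(-.0534,.0504,0);stroke(-.0534,.0302,0)
go(fx(-.11,.01,.18),.3);manip.dwell(.2)
c=cap("wrist");r=fitbar(c,fx(-.0534,.010,0),LY);print(r,toL(r[0]),"skew",r[1]-LY,manip.state()["clock"])
g=np.array([fx(-.123,0,.02),fx(-.100,0,.02)]);L=fitline(c,g);print(L,toL(L[0]))
E
```

```text
press [0.4694 0.0473 0.0439] dF 9.1 t 21.3
end F [-1.1 -0.3  9.7]
press [0.4696 0.0271 0.0439] dF 10.9 t 25.2
end F [-2.9 -1.5  8.1]
(array([ 0.46412006, -0.00273401]), np.float64(0.027153430668933397), np.float64(0.032914272666633014), np.float64(0.07634521970399491), np.int64(759), np.float64(0.00037111284644051473)) [-0.05926326  0.0104704 ] skew 0.0159534306689334 27.1667
(array([ 0.4113934 , -0.01304558], dtype=float32), np.float32(0.0111974785), 80) [-0.11210209  0.00075   ]
```

```bash
python3 - <<'E'
from h import *
stroke(-.0534,.0104,0,a=.008,d=.0102)
go(fx(-.12,.0,.17),.3);manip.dwell(.2)
c=cap("wrist","w3.png");r=fitbar(c,fx(-.0534,.0,0),LY);print(r,toL(r[0]),"skew",r[1]-LY,manip.state()["clock"])
im=c["image"];cv2.imwrite("pics/w3.png",cv2.resize(im[0:330,130:430],None,fx=1.8,fy=1.8,interpolation=cv2.INTER_CUBIC))
t=cap("top");r=fitbar(t,fx(-.0534,.0,0),LY);print(r,toL(r[0]))
cv2.imwrite("pics/t2.png",cv2.resize(t["image"][130:280,215:335],None,fx=4,fy=4,interpolation=cv2.INTER_CUBIC))
E
```

```text
press [0.4699 0.0053 0.0439] dF 12.0 t 30.6
end F [-4.5 -0.3 10.8]
(array([ 0.45782078, -0.01313031]), np.float64(0.03182396283578825), np.float64(0.032895024257408104), np.float64(0.0634681758296692), np.int64(364), np.float64(0.00034608568758649934)) [-0.06567858  0.00014529] skew 0.020623962835788247 32.2167
(array([ 0.51478689, -0.01263757]), np.float64(0.0112), np.float64(0.0325), np.float64(0.002801546845699193), np.int64(0), np.float64(nan)) [-8.71051571e-03  2.68293076e-20]
  return _methods._mean(a, axis=axis, dtype=dtype,
  ret = ret.dtype.type(ret / rcount)
```

View pics/w3.png

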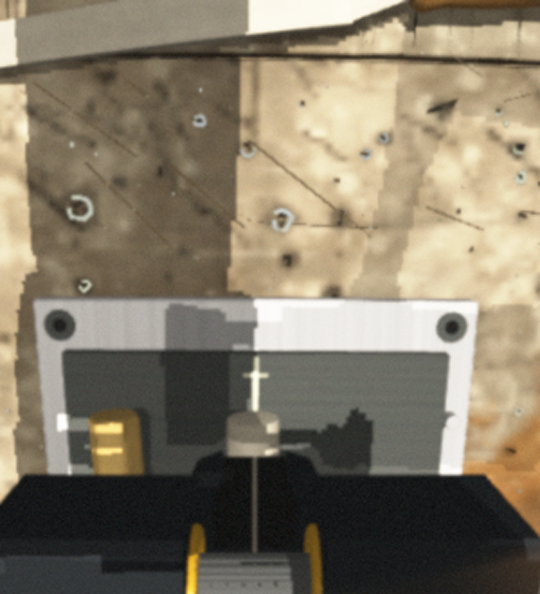

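Near end: bar centre at about (253,435) in the crop against the line at column 256, so roughly 1 mm off. I'll check both ends from higher up on the way to the handle.

```bash
python3 - <<'E'
from h import *
go(fx(-.075,0.0,.24),.3);manip.dwell(.15)
c=cap("wrist");r=fitbar(c,fx(-.0534,.0,0),LY);print(r,toL(r[0]),"skew",r[1]-LY,manip.state()["clock"])
e=[r[0]+s*.045*np.array([np.cos(r[1]),np.sin(r[1])]) for s in(-1,1)];print([toL(x) for x in e])
g=np.array([fx(-.122,0,.02),fx(-.103,0,.02)]);L=fitline(c,g);print(L,toL(L[0]))
for x in(-.123,.023): print(proj(c,fx(x,0,.02)))
cv2.imwrite("pics/w4.png",cv2.resize(c["image"][110:410,120:400],None,fx=2,fy=2,interpolation=cv2.INTER_CUBIC))
E
```

```text
(array([ 0.4693455 , -0.01321574]), np.float64(0.0202310647552198), np.float64(0.03290337521375866), np.float64(0.08579139804494841), np.int64(1570), np.float64(0.00037319732170769306)) [-5.41555340e-02 -6.92062979e-05] skew 0.0090310647552198 32.8917
[array([-0.0991537, -0.0004756]), array([-0.00915737,  0.00033719])]
(array([ 0.41084146, -0.01342678], dtype=float32), np.float32(-0.010053166), 80) [-0.11265826  0.000375  ]
[271.16103474 142.5822646 ]
[271.04815863 271.99788796]
```

View pics/w4.png

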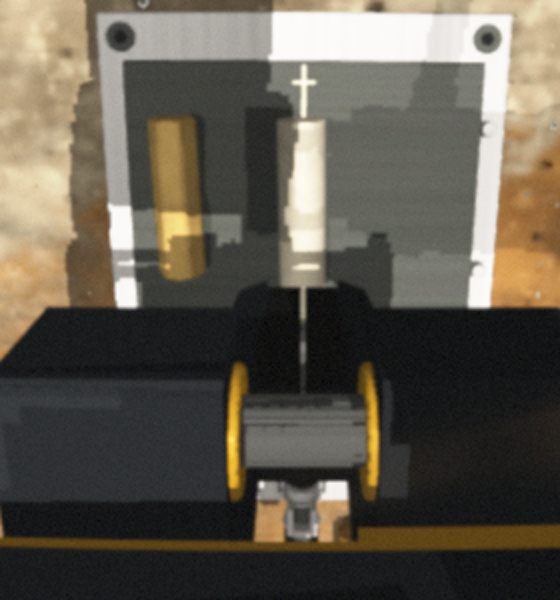

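Both ends lie within about 0.5 mm of the line, with the cross tick at (303,83) and the bar's axis at about column 303 along its length. Now the clamp.

```bash
python3 - <<'E'
from h import *
go(fx(.078,0,.235),.35);go(fx(.078,0,.145),.2);manip.dwell(.1)
f0=manip.state()["contact_force"].copy();ok=True
def F(): return manip.state()["contact_force"]-f0
W=np.array([(78,145),(91,142),(106,141),(120,136),(131,126),(137,117),(140,98),(142,80),(143,70)])/1e3
for a,b in zip(W[:-1],W[1:]):
    n=max(1,int(np.ceil(np.linalg.norm(b-a)/.01)))
    for i in range(1,n+1):
        q=a+(b-a)*i/n;go(fx(q[0],0,q[1]),.04);f=F()
        if np.linalg.norm(f)>35: ok=False;break
    print(np.round(b*1e3),np.round(f,1),round(manip.state()["clock"],1))
    if not ok: break
while ok and press.p[2]>.055:
    go(press.p-[0,0,.001],.03);f=F();print(round(press.p[2],4),round(f[2],1),round(manip.state()["tool_pos"][2],4))
    if f[2]>25: break
print(manip.state()["clock"])
E
```

```text
[ 91. 142.] [-0.9  0.5 -0.1] 34.8
[106. 141.] [-0.9 -0.   0.6] 35.5
[120. 136.] [-1.2  1.4 -0.2] 36.2
[131. 126.] [-1.7  0.8 -0.7] 36.8
[137. 117.] [-0.4  0.1 -0.2] 37.4
[140.  98.] [-1.2  0.4  0.1] 38.2
[142.  80.] [0.4 0.9 1.3] 38.9
[143.  70.] [-0.4  1.  -0.3] 39.5
0.069 0.3 0.0689
0.068 -1.0 0.068
0.067 0.8 0.0669
0.066 -0.3 0.0659
0.065 -0.2 0.065
0.064 1.6 0.0643
0.063 4.0 0.0635
0.062 7.4 0.0629
0.061 9.2 0.0624
0.06 10.3 0.0617
0.059 12.0 0.0609
0.058 12.9 0.06
0.057 13.0 0.0592
0.056 13.4 0.0582
0.055 13.6 0.0573
43.225
```

```bash
python3 - <<'E'
from h import *
b=cap("scene");cv2.imwrite("pics/s2.png",cv2.resize(b["image"][150:310,170:410],None,fx=3,fy=3,interpolation=cv2.INTER_CUBIC))
E
```

```text
(no output)
```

View pics/s2.png

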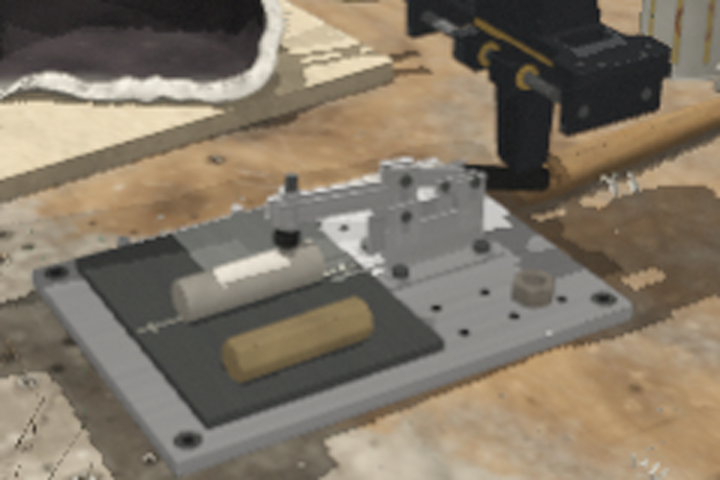

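The clamp arm is level at (330,205), with the pad on the bar at (287,238) and the finger on the handle at (520,175). I'll press on to the stop.

```bash
python3 - <<'E'
from h import *
z=press_z=.055;s=manip.state();print(s["clock"],s["contact_force"])
press.p=np.array(fx(.143,0,.055))
while press.p[2]>.044:
    go(press.p-[0,0,.001],.03);s=manip.state();print(round(press.p[2],4),round(s["contact_force"][2],1),round(s["tool_pos"][2],4))
    if s["contact_force"][2]>32: break
b=cap("scene");cv2.imwrite("pics/s3.png",cv2.resize(b["image"][150:270,240:400],None,fx=4,fy=4,interpolation=cv2.INTER_CUBIC));print(manip.state()["clock"])
E
```

```text
43.275 [-5.05914628 -0.26727372 11.59464013]
0.054 12.9 0.0563
0.053 12.2 0.0553
0.052 11.8 0.0542
0.051 11.6 0.053
0.05 9.9 0.0518
0.049 8.5 0.0505
0.048 5.3 0.0491
0.047 3.6 0.0474
0.046 -0.5 0.0449
0.045 1.0 0.0443
0.044 0.1 0.0439
46.075
```

View pics/s3.png

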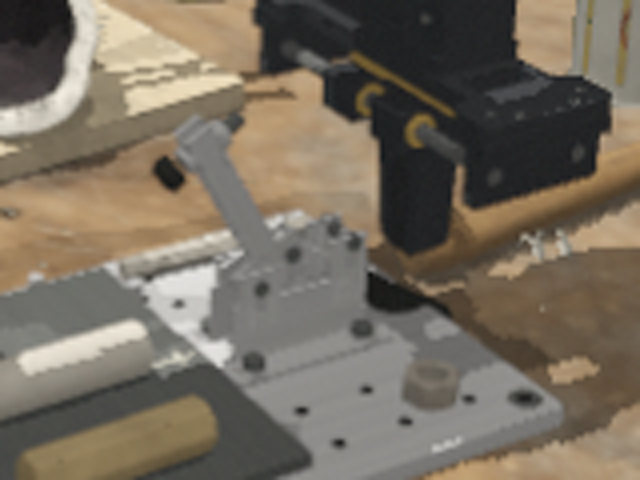

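The pad has come off and the arm is back up at (240,180), so the toggle opened again. I need the linkage geometry before moving, so I'll take a depth profile in the fixture's mid-plane.

```bash
cat > prof.py <<'E'
from h import *
for n in ("scene","top"):
    c=cap(n);P=cloud(c)[c["z_map"]>0];x,y=((P[:,:2]-LM)@U-.05),(P[:,:2]-LM)@N
    k=(abs(y)<.02)&(x>-.06)&(x<.21)&(P[:,2]>.005)&(P[:,2]<.2)
    g=np.full((27,40),' ',dtype='<U1')
    im=c["image"][c["z_map"]>0]
    for a,z,q in zip(x[k],P[k,2],im[k]): g[int((a+.06)/.01)%27,int(z/.005)]='#' if q.max()<60 else '+'
    print(n,"cols z 0..200 by 5mm")
    for i in range(27): print("%4d|%s"%(-60+10*i,''.join(g[i])))
E
python3 - <<'E'
exec(open("prof.py").read());print(manip.state()["clock"])
b=cap("top");cv2.imwrite("pics/t3.png",cv2.resize(b["image"][110:260,200:350],None,fx=4,fy=4,interpolation=cv2.INTER_CUBIC))
E
```

```text
scene cols z 0..200 by 5mm
 -60|   +++++++                              
 -50|   +++++++                              
 -40|   +++++++                              
 -30|   +++++++                              
 -20|   +++++++                              
 -10|   +++++++                              
   0|   ++                 +#+               
  10|   ++                 +#+++             
  20|  +++               ++++++++            
  30|  +++++++++++   ++++++++++++            
  40|  +++++++++++++++++++++  +++            
  50|  +++++++++++++++++                     
  60|  ++++++++++++++                        
  70|  +++++++++++++                         
  80|  ++++++++++++                          
  90|  ++++++++++++                          
 100|   +++++++++++        +####          ###
 110|  ++##++              +##+# +#######   #
 120|  +####   + #   ###     ++#++#######    
 130| ++###  ++###########   ##              
 140|  +#    ++##########                    
 150| ##      +######++#                     
 160| #                                      
 170|   +      
[... 742 characters left out ...]
   
  60|                                        
  70|                                        
  80|                                        
  90|                                        
 100|                                        
 110|                                        
 120|                                        
 130|                                        
 140|                                        
 150|                                        
 160|                                        
 170|                                        
 180|                                        
 190|                                        
 200|                                        
46.175
```

View pics/t3.png

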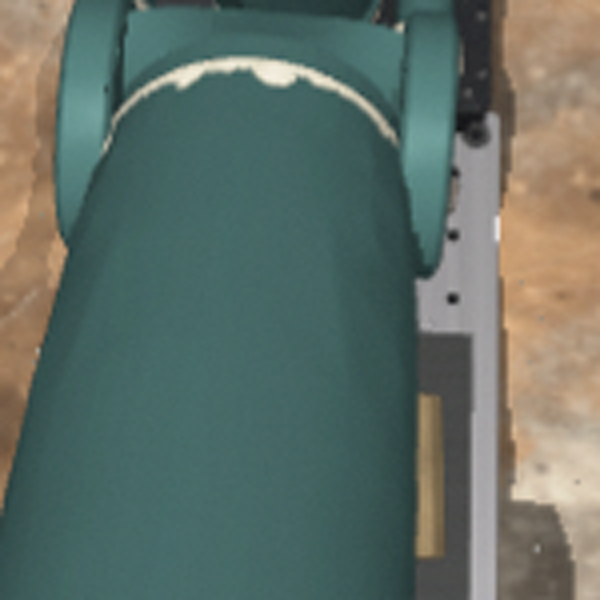

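The handle over-travelled. It now slopes down to the plate at x 110–145, z 25–10, so the stop gave way and the arm rose again. I'll measure the handle and check the bar, then grip the handle and lift it back to the locked height.

```bash
python3 - <<'E'
from h import *
c=cap("scene");P=cloud(c);im=c["image"].max(-1)
Q=P.reshape(-1,3);x=(Q[:,:2]-LM)@U-.05;y=(Q[:,:2]-LM)@N;z=Q[:,2];d=(c["z_map"].ravel()>0)
m=im.ravel()
for a in range(90,165,5):
    k=d&(abs(x-a/1e3)<.0025)&(abs(y)<.022)&(z>.003)&(z<.042)
    kk=k&(m<60)
    if kk.sum(): i=np.where(kk)[0];t=i[z[i].argsort()[-4:]];print(a,k.sum(),kk.sum(),"ztop",np.round(z[t]*1e3,1),"y",np.round(y[t]*1e3,1),"yrange",np.round(np.percentile(y[kk],[5,95])*1e3),"zmin",round(z[kk].min()*1e3,1))
r=fitbar(c,fx(-.0534,.0,0),LY);print(r,toL(r[0]),"skew",r[1]-LY)
print(manip.state()["clock"],manip.state()["tool_pos"])
E
```

```text
110 14 1 ztop [35.5] y [-12.2] yrange [-12. -12.] zmin 35.5
115 24 15 ztop [34.6 36.4 36.8 37.1] y [-9.8 -8.2 -7.8 -5. ] yrange [-11.  -7.] zmin 23.7
120 34 18 ztop [31.6 32.1 33.4 35.4] y [-6.4 -9.3 -4.9 -3.5] yrange [-11.  -5.] zmin 17.4
125 31 15 ztop [28.9 29.3 29.7 30.8] y [-6.7 -8.3 -4.7 -2. ] yrange [-10.  -4.] zmin 15.4
130 24 12 ztop [22.7 24.9 26.  26.2] y [-9.3 -7.1 -7.8 -4.9] yrange [-11.  -6.] zmin 15.5
135 23 12 ztop [21.7 23.2 23.8 24.2] y [-7.7 -8.8 -6.6 -3. ] yrange [-11.  -4.] zmin 13.4
140 19 9 ztop [17.1 18.7 20.  21. ] y [-6.4 -7.7 -2.2 -7.7] yrange [-9. -4.] zmin 13.8
145 14 4 ztop [13.8 14.5 14.6 15.7] y [-7.  -3.8 -7.  -1.3] yrange [-7. -2.] zmin 13.8
150 7 3 ztop [12.  12.2 14.8] y [-5.4 -2.6 -5.1] yrange [-5. -3.] zmin 12.0
155 6 4 ztop [ 7.2 10.1 10.4 11.1] y [-8.1 -4.8 -8.3 -5.2] yrange [-8. -5.] zmin 7.2
160 3 2 ztop [6.7 7. ] y [-8.4 -4.8] yrange [-8. -5.] zmin 6.7
(array([ 0.47188183, -0.01559528]), np.float64(0.017769619327068446), np.float64(0.0320686453745413), np.float64(0.08792934496844027), np.int64(447), np.float64(0.0007598446631533057)) [-0.05164601 -0.002477  ] skew 0.006569619327068446
46.275 [ 0.66655461 -0.0109133   0.04410732]
```

```bash
python3 - <<'E'
from h import *
c=cap("scene");r=fitbar(c,fx(-.0534,-.002,0),LY)
L=fitline(c,np.array([fx(-.121,0,.02),fx(-.102,0,.02)]));print("bar",toL(r[0]),"line",toL(L[0]),L[2])
go(fx(.135,0,.085),.2);manip.set_gripper(.036,30);go(fx(.122,0,.085),.2)
go(fx(.122,0,.016),.12);manip.dwell(.1);f0=manip.state()["contact_force"].copy()
manip.set_gripper(0.0,30);s=manip.state();print("w",s["gripper_width"],s["grasp_force"],s["clock"])
W=np.array([(122,16),(122.5,38),(120,47),(116,54.5)])/1e3
for a,b in zip(W[:-1],W[1:]):
    n=int(np.ceil(np.linalg.norm(b-a)/.006))
    for i in range(1,n+1):
        q=a+(b-a)*i/n;go(fx(q[0],0,q[1]),.05);s=manip.state();f=s["contact_force"]-f0
        print(np.round(q*1e3,1),np.round(f,1),round(s["tool_pos"][2]*1e3,1))
        if np.linalg.norm(f)>50: raise SystemExit("force")
print(s["gripper_width"],manip.state()["clock"])
exec(open("prof.py").read().replace('("scene","top")','("scene",)'))
cv2.imwrite("pics/s4.png",cv2.resize(c["image"][150:270,220:380],None,fx=4,fy=4,interpolation=cv2.INTER_CUBIC))
E
```

```text
bar [-0.05154806 -0.00220817] line [-0.10761149 -0.000575  ] 16
w 0.01626379100354323 30.76461411950021 48.8667
[122.1  21.5] [  8.7  -3.2 -21.6] 17.1
[122.2  27. ] [  9.8  -5.5 -34.6] 19.2
[122.4  32.5] [ 18.2  -5.1 -55. ] 20.9force
```

```bash
python3 - <<'E'
exec(open("prof.py").read().replace('("scene","top")','("scene",)'))
s=manip.state();print(s["clock"],s["contact_force"],s["tool_pos"],toL(s["tool_pos"]),s["gripper_width"])
Q=cloud(c).reshape(-1,3);x=(Q[:,:2]-LM)@U-.05;y=(Q[:,:2]-LM)@N;z=Q[:,2]
k=(abs(y)<.02)&(x<.045)&(x>-.01)&(z>.08)&(z<.16);print("arm pts mean",x[k].mean(),z[k].mean(),k.sum())
for zz in range(60,140,8):
    k=(abs(y)<.02)&(x<.1)&(x>-.03)&(abs(z-zz/1e3)<.004)
    if k.sum(): print(zz,np.round(np.percentile(x[k],[2,50,98])*1e3))
from scipy.optimize import least_squares
# linkage fit: H=A+Rot(phi)h, P=H+L(a), K=H+Rot(a)k, |K-G|=l
Pp=np.array([(108,140),(136,131),(147,111),(147,91),(144,54.)]);A=np.array([50,52.])
rot=lambda t:np.array([[np.cos(t),-np.sin(t)],[np.sin(t),np.cos(t)]])
def res(q):
    h=q[:2];L=q[2];kk=q[3:5];G=q[5:7];l=q[7];ph=np.r_[0,q[8:11],1.53];a=np.r_[np.deg2rad(68),q[11:14],np.deg2rad(-10)];o=[]
    for i in range(5):
        H=A+rot(ph[i])@h;P=H+L*rot(a[i])[:,0];K=H+rot(a[i])@kk;o+=[*(P-Pp[i]),np.linalg.norm(K-G)-l]
    return np.r_[o,(q[3:5]-[20,0])*.02,(G-[75,50])*.02]
r=least_squares(res,[21,-2,97,20,0,75,45,25,.4,.9,1.2,.8,.3,0.]);print(r.cost,np.round(r.x,2))
h=r.x[:2];kk=r.x[3:5];G=r.x[5:7];l=r.x[7];L=r.x[2]
for ph in np.arange(0,1.75,.15):
    f=lambda a:np.linalg.norm(A+rot(ph)@h+rot(a)@kk-G)-l
    aa=np.arange(-2.2,1.8,.005);v=np.array([f(t) for t in aa]);i=np.where(v[:-1]*v[1:]<0)[0];print(round(ph,2),np.round(np.rad2deg(aa[i])),[np.round(A+rot(ph)@h+64*rot(aa[j])[:,0]) for j in i])
E
```

```text
scene cols z 0..200 by 5mm
 -60|   +++++++                              
 -50|   +++++++                              
 -40|   +++++++                              
 -30|   +++++++                              
 -20|   +++++++         +#+ +                
 -10|   +++++++        ++#++++               
   0|   ++              +++++++              
  10|   ++            +++++++++              
  20|  +++          +++++++                  
  30|  ++++++++++  +++++                     
  40|  ++++++++++++++++                      
  50|  +++++++++++++++                       
  60|  +++++++++++++++                       
  70|   ++++++++++++                    ##   
  80|   +++++++++++   +#####         ######++
  90|  ++++++++++++   ++###++########    #+++
 100|   ###++#+##########+#+                 
 110|  ++      ++#     ##                    
 120| ++       ##     ##                     
 130|  +#                                    
 140|  +                                 +   
 150|                                    +   
 160|                                        
 170|          
[... 547 characters left out ...]
42296398838 [20.67  0.14 95.56 17.27  3.15 73.36 74.77  5.5   0.71  1.01  1.4   0.75
  0.45  0.2 ]
0.0 [68. 78.] [array([ 95., 111.]), array([ 84., 115.])]
0.15 [55. 87.] [array([107., 108.]), array([ 74., 119.])]
0.3 [49. 85.] [array([112., 106.]), array([ 75., 122.])]
0.45 [44. 76.] [array([115., 105.]), array([ 83., 123.])]
0.6 [40. 59.] [array([116., 105.]), array([100., 119.])]
0.75 [] []
0.9 [13. 29.] [array([125.,  83.]), array([119.,  99.])]
1.05 [-6. 25.] [array([124.,  63.]), array([118.,  97.])]
1.2 [-17.  20.] [array([119.,  53.]), array([117.,  93.])]
1.35 [-19.  14.] [array([115.,  51.]), array([117.,  87.])]
1.5 [-14.   4.] [array([113.,  57.]), array([115.,  77.])]
1.65 [] []
```

The grip holds, and the arm has come down from 0.45 to about 0.9 rad. At this stage the handle wants to translate towards -x as well as up, so I'll follow that path.

```bash
cat >> h.py <<'E'
def arm():
    c=cap("scene");Q=cloud(c).reshape(-1,3);x=(Q[:,:2]-LM)@U-.05;y=(Q[:,:2]-LM)@N;z=Q[:,2]
    k=(abs(y)<.015)&(x<.035)&(x>-.06)&(z>.052)&(z<.16);print("arm: x<35 pts z pct",np.round(np.percentile(z[k],[5,50,95])*1e3),"xmin",round(np.percentile(x[k],2)*1e3) if k.sum() else 0);return c
def follow(W,f0,cap_=75,rate=.05):
    for b in W:
        b=np.array(b)/1e3;p=toL(press.p);a=np.array([p[0],press.p[2]]);n=int(np.ceil(np.linalg.norm(b-a)/.005))
        for i in range(1,n+1):
            q=a+(b-a)*i/n;go(fx(q[0],0,q[1]),rate);s=manip.state();f=s["contact_force"]-f0
            if np.linalg.norm(f)>cap_: print("FORCE");break
        print(b*1e3,np.round(f,1),np.round(toL(s["tool_pos"])*1e3,1),round(s["tool_pos"][2]*1e3,1),round(s["clock"],1))
        if np.linalg.norm(f)>cap_: break
E
python3 - <<'E'
from h import *
press.p=np.array(fx(.1224,0,.0325))
manip.set_gripper(0.0,55)
follow([(113,34),(113,43)],np.zeros(3))
arm();s=manip.state();print(s["clock"],s["contact_force"],s["gripper_width"])
E
```

```text
FORCE
[113.  34.] [ 47.7  -4.  -79.7] [116.6  -0.5] 21.3 50.4
arm: x<35 pts z pct [ 85. 106. 124.] xmin -15
50.4583 [ 48.11425967  -3.80448177 -78.92561271] 0.01550256922878825
```

The linkage is jammed in that direction, so I won't push harder. First I'll fit the linkage geometry with the new data, which costs no robot time.

```bash
cat > link.py <<'E'
import numpy as np
from scipy.optimize import least_squares
Pp=np.array([(108,140),(136,131),(147,111),(147,91),(144,54.)]);A=np.array([50,52.])
rot=lambda t:np.array([[np.cos(t),-np.sin(t)],[np.sin(t),np.cos(t)]])
D=np.deg2rad
def res(q):
    h=q[:2];L=q[2];kk=q[3:5];G=q[5:7];l=q[7];ph=np.r_[0,q[8:11],1.53,q[14],q[15]];a=np.r_[D(68),q[11:14],D(-10),q[16],q[17]];o=[]
    for i in range(7):
        H=A+rot(ph[i])@h;K=H+rot(a[i])@kk
        if i<5:o+=[*(H+L*rot(a[i])[:,0]-Pp[i])]
        o+=[np.linalg.norm(K-G)-l]
    return np.r_[o,(q[14]-.45)*10,(q[15]-.88)*10,(q[16]-D(-36))*20,(q[17]-D(-37))*20,(kk-[0,0])*.01,(G-[80,50])*.01]
rng=np.random.default_rng(0);S=[]
for _ in range(150):
    x0=np.r_[21,-1,96,rng.uniform(-35,35,2),rng.uniform(50,110),rng.uniform(20,75),rng.uniform(10,50),.5,.9,1.2,.8,.3,0,.45,.88,D(-36),D(-37)]
    r=least_squares(res,x0,max_nfev=300);S.append((r.cost,r.x))
S.sort(key=lambda s:s[0]);seen=[]
for c,x in S:
    if any(np.allclose(x[3:8],y,atol=2) for y in seen):continue
    seen.append(x[3:8]);print(round(c,2),np.round(x,2))
    h,kk,G,l=x[:2],x[3:5],x[5:7],x[7]
    for ph in np.r_[np.arange(0,1.5,.3),1.4,1.5,1.53,1.56]:
        aa=np.arange(-1.6,1.6,.004);v=np.array([np.linalg.norm(A+rot(ph)@h+rot(t)@kk-G)-l for t in aa]);i=np.where(v[:-1]*v[1:]<0)[0]
        print("  ",round(ph,2),np.round(np.rad2deg(aa[i]),0),end=";")
    print()
    if len(seen)>4:break
E
python3 link.py
```

```text
4.1 [ 2.066e+01  1.300e-01  9.556e+01  2.000e-02  1.000e-02  5.005e+01
  5.205e+01  2.061e+01  7.400e-01  1.010e+00  1.410e+00  7.400e-01
  4.500e-01  2.000e-01  4.500e-01  8.800e-01 -6.300e-01 -6.500e-01]
   0.0 [72.];   0.3 [-77.  47.];   0.6 [-22.  27.];   0.9 [];   1.2 [ 3. 71.];   1.4 [-10.];   1.5 [-17.];   1.53 [-19.];   1.56 [-22.];
4.19 [20.67  0.14 95.55 -0.59 -0.47 48.43 49.82 22.59  0.74  1.01  1.4   0.74
  0.45  0.2   0.45  0.88 -0.63 -0.65]
   0.0 [73.];   0.3 [-84.  49.];   0.6 [-34.  30.];   0.9 [];   1.2 [ 5. 52.];   1.4 [-7. 84.];   1.5 [-13.];   1.53 [-15.];   1.56 [-17.];
4.39 [20.68  0.14 95.55 -1.14 -0.98 46.89 47.51 24.62  0.74  1.01  1.4   0.74
  0.45  0.2   0.46  0.87 -0.63 -0.64]
   0.0 [73.];   0.3 [-81.  49.];   0.6 [-35.  31.];   0.9 [];   1.2 [ 4. 46.];   1.4 [-7. 76.];   1.5 [-13.  91.];   1.53 [-15.];   1.56 [-17.];
4.57 [20.77  0.13 95.71 28.66 -5.72 99.63 58.9  21.81  0.58  1.06  1.41  0.78
  0.44  0.19  0.46  0.89 -0.62 -0.66]
   0.0 [-19.  68.];   0.3 [-31.  56.];   0.6 [-38.  43.];   0.9 [-38.  32.];   1.2 [-31.  20.];   1.4 [-22.  11.];   1.5 [-14.   4.];   1.53 [-9. -0.];   1.56 [];
4.89 [20.68  0.16 95.54 -2.01 -1.93 44.39 43.27 28.28  0.72  1.01  1.4   0.75
  0.45  0.2   0.47  0.86 -0.63 -0.64]
   0.0 [73.];   0.3 [-77.  50.];   0.6 [-36.  33.];   0.9 [ 1. 19.];   1.2 [ 3. 40.];   1.4 [-7. 65.];   1.5 [-13.  78.];   1.53 [-14.  82.];   1.56 [-16.  86.];
```

The fourth fit is the physical one: G at (100,59), handle link 28.7, link 21.8, and it matches the observed branch. On it the lift path is almost vertical, so the 48 N in x must be my fingers touching the clamp's rear bracket near x 107. I'll regrip further out at x 126 and follow the predicted arc.

```bash
python3 - <<'E'
from h import *
press.p=np.array(fx(.1166,0,.0215));go(fx(.1166,0,.0205),.1)
manip.set_gripper(.03,45);go(fx(.127,0,.0145),.1);manip.dwell(.1)
s=manip.state();f0=s["contact_force"].copy();print(np.round(f0,1),s["tool_pos"],s["clock"])
manip.set_gripper(0,45);s=manip.state();print("w",s["gripper_width"],s["contact_force"])
follow([(126,20),(126,26),(126.5,32)],f0,60,.06)
arm();print(manip.state()["clock"],manip.state()["gripper_width"])
E
```

```text
[-0.  -0.  -0.3] [ 0.65024659 -0.01103723  0.01439834] 51.5333
w 0.015217559587935995 [-0.81068614 -3.13767468  1.14069233]
[126.  20.] [-4.2 -4.9 -1.7] [123.6  -0.5] 19.1 52.4
[126.  26.] [ -0.1  -4.9 -12. ] [123.5  -0.5] 23.5 52.9
[126.5  32. ] [  4.3  -5.  -20. ] [124.3  -0.5] 27.9 53.4
arm: x<35 pts z pct [ 72.  86. 107.] xmin -27
53.4583 0.01501124869357674
```

```bash
python3 - <<'E'
from h import *
press.p=np.array(fx(.1265,0,.032))
follow([(127,37),(127.5,42),(128,46),(128.5,50)],np.zeros(3),60,.06)
arm();print(manip.state()["clock"],manip.state()["gripper_width"])
E
```

```text
[127.  37.] [  2.9  -4.6 -18.5] [125.   -0.5] 33.3 54.0
[127.5  42. ] [-6.4 -4.8  1.2] [126.2  -0.5] 42.3 54.5
[128.  46.] [-9.4 -5.1 11.2] [127.1  -0.5] 48.6 54.7
[128.5  50. ] [-9.7 -3.8 10.9] [127.6  -0.5] 52.9 55.0
arm: x<35 pts z pct [55. 70. 84.] xmin -35
55.0083 0.01533548125699528
```

```bash
python3 - <<'E'
from h import *
press.p=np.array(fx(.1285,0,.050));go(fx(.129,0,.0535),.06)
print(manip.state()["contact_force"]);manip.set_gripper(.034);go(fx(.130,0,.11),.15);manip.dwell(.1)
c=arm();print(manip.state()["clock"],manip.state()["contact_force"])
Q=cloud(c).reshape(-1,3);x=(Q[:,:2]-LM)@U-.05;y=(Q[:,:2]-LM)@N;z=Q[:,2]
for a in(-30,-20,-10,0,20,110,120,130,140,150,160):
    k=(abs(x-a/1e3)<.003)&(abs(y)<.012)&(z>.03)&(z<.095);print(a,np.round(np.percentile(z[k],[5,50,95])*1e3) if k.sum() else 0)
r=fitbar(c,fx(-.0534,-.001,0),LY);print(toL(r[0]),r[1]-LY,r[2],r[3])
cv2.imwrite("pics/s5.png",cv2.resize(c["image"][160:300,180:380],None,fx=3.5,fy=3.5,interpolation=cv2.INTER_CUBIC))
E
```

```text
[-7.03495791 -4.95699198  4.42123939]
arm: x<35 pts z pct [58. 69. 83.] xmin -36
56.4 [-0.03408187 -0.18695433 -0.03111965]
-30 [41. 61. 80.]
-20 [41. 64. 88.]
-10 [39. 63. 73.]
0 [59. 69. 73.]
20 [60. 68. 72.]
110 [55. 65. 70.]
120 [55. 62. 67.]
130 [53. 60. 65.]
140 [49. 58. 63.]
150 [46. 57. 61.]
160 [47. 55. 59.]
[-0.05104105 -0.00219968] -0.0010250651101469648 0.03251820017917112 0.09016759811974415
```

View pics/s5.png

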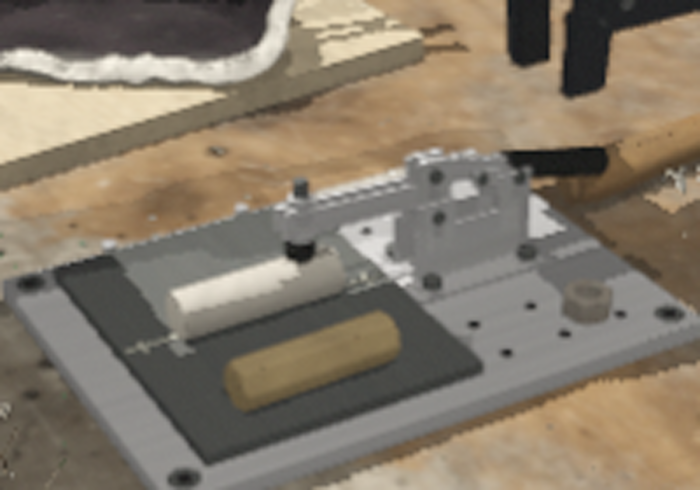

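The picture shows the clamp locked. The pad is on the bar at (300,245) and the handle at (560,160) is down, with its axis about 54 mm up at the grip point. The bar lies on the line at both ends and the gripper is clear, so I'm handing in.

```bash
python3 -c "
from h import *
print(order.close_job())"
```

```text
the job is handed in; nothing more can be done
None
```

I handed the job in with the bar lying along the chalk line (both ends about 2 mm or less off it) and the clamp locked on it. On the first push I forced the handle past its stop and the clamp reopened, so I gripped the handle and brought it back. I haven't seen the verdict, and I had no reading of the pad's force on the bar.

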